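Lift the lids of three steel jars to find the bottle and weigh it

ROBOT

A 6-joint arm with a two-finger parallel gripper is mounted at the origin on a cart in front of the work surface, level with it; the furniture and walls round the work are solid. World frame = base frame: x ahead of the robot, y to its left, z up, the work surface at z = 0. Lengths are in mm, angles in rad, forces in N, time in s.
With the tool pointing down it reaches from about 275 to 825 mm from the base axis. Payload 4.9 kg.
Tool frame: the origin (TCP) lies at the very end of the fingers, on their centre line; the grasp point (between the pads) lies 19 mm behind it; z points along the fingers, y is the direction in which the jaws open and shut (so a half turn about z gives the same grasp; the last joint's range is limited). The gripper opens to 85 mm and grips with 20 to 120 N. Pads are 22 mm wide; open, the fingers measure 114 mm over their backs; the gripper's body (76 mm by 85 mm) begins 54 mm behind the grasp point. The pads swing forward as they close: fully open they stand 13 mm farther back than shut.
Start: joints at [1.093, 0.326, -0.193, 1.052, 0, 1.437], TCP at [185.382, 517.834, 231.281] pointing down, gripper open.
Joint ranges: [-2.65, 2.65], [-0.97, 1.79], [-1.3, 1.35], [-1.93, 2.1], [-1.47, 1.37], [-3.14, 3.14]. Speed limits (rad/s): [2.57, 2.57, 3.14, 3.14, 3.14, 3.14].

INTERFACE

Orientations are given as [roll, pitch, yaw] about the fixed x, y, z axes, in that order (R = Rz(yaw) Ry(pitch) Rx(roll)).
In Python, from bench import bot, solve_ik, imaging gives the robot as it stands. Calls block until the motion is done:
- bot.move_ptp(position, orientation): joint-space move of the TCP to a pose.
- bot.movel(position, rot=None, max_speed=150, threshold=None): straight line of the TCP; rot=None keeps the orientation; max_speed is the mean speed in mm/s. With threshold (N) it stops when the force on the tool has changed by that much, and returns True; else False.
- bot.move_j(angles): joint-space move.
- bot.grip(opening, effort=None): opening from 0.0 (shut) to 1.0 (fully open); effort is the grip in N (None keeps the last); returns when the fingers have stopped.
- bot.dwell(seconds).
- solve_ik(position, orientation): joint angles nearest the present ones, or None.
- bot.get_state(): the state.
- imaging.capture(name): name is "scene" or "top" or "wrist"; returns the picture (400x640x3 uint8, blue, green, red); there is no depth.
- imaging.camera_model(name): a dict with "K" (3x3 intrinsics, pixels), "position" and "rotation" of the camera in the world. Camera axes: x right, y up, looking along -z (the intrinsics and any distortion apply to the point x, -y, -z); pixel columns grow to the right and rows downward; lengths in mm; the calibration is good to about 2 mm. The wrist camera is an equidistant fisheye: a pixel r from the principal point sees the ray r / f radians off the axis. A picture is of the moment at which its call begins: read the wrist's pose just before it. camera_model takes no time and is no camera call; for the wrist camera it gives the pose at the moment of the call.
A pose or a line that the arm cannot do raises bot.IKError and nothing moves.
- bot.sign_off(): hands the job in, once; it reports no verdict.
The state is a dict: "t": time; "qpos": joint angles; "joint_velocities": joint speeds; "effort": joint torques, N m; "tcp_pos": TCP position; "orientation": TCP orientation; "contact_force": force on the tool from outside, world axes, zero at the start; "wrist_torque": the same for the moment, N m; "opening": opening from 0.0 (shut) to 1.0 (fully open).
Only numpy, scipy, OpenCV 4.12 (cv2) and the standard library are available. Lean on these libraries where they do the work, as an engineer would, in place of code of your own. Each camera call takes 0.05 s, during which the arm holds its last target.

TASK

One of the three identical lidded steel jars hides a heavy, tall white capped bottle; the other two hold a short vial and a squat pot. Lift the lids to find the bottle and put it alone on the pan of the balance, set down so gently that the pan never reaches the bottom of its travel, and leave it there. Leave the jars where they stand and finish with a lid fully seated on every jar.

Things in the scene. Friction and masses are not known exactly. Their poses are not given: they have to be found in the camera images.
- jar_a: One of three identical round stainless jars on the worktop: 116 mm outside diameter, 110 mm high, wall 3 mm, floor 4 mm thick, 0.7 kg, loose. Origin: centre of its underside; z up. Something stands on its floor near the centre (up to 7 mm off): in one jar the bottle, 88 mm tall, 40 mm wide, its cap 25 mm wide over the top 20 mm, 300 g; in the others a 58 mm vial or 50 mm pot (30 g).
- jar_b: One of three identical round stainless jars on the worktop: 116 mm outside diameter, 110 mm high, wall 3 mm, floor 4 mm thick, 0.7 kg, loose. Origin: centre of its underside; z up. Something stands on its floor near the centre (up to 7 mm off): in one jar the bottle, 88 mm tall, 40 mm wide, its cap 25 mm wide over the top 20 mm, 300 g; in the others a 58 mm vial or 50 mm pot (30 g).
- jar_c: One of three identical round stainless jars on the worktop: 116 mm outside diameter, 110 mm high, wall 3 mm, floor 4 mm thick, 0.7 kg, loose. Origin: centre of its underside; z up. Something stands on its floor near the centre (up to 7 mm off): in one jar the bottle, 88 mm tall, 40 mm wide, its cap 25 mm wide over the top 20 mm, 300 g; in the others a 58 mm vial or 50 mm pot (30 g).
- lid_a: One of three identical interchangeable lift-off lids, 0.15 kg, at first seated on jar a. Origin: centre of the plug's underside. Tapered plug 0 to 10 mm up (94 mm wide below, 105 above), flange 124 mm wide from 10 to 14 mm, black upright knob 28 mm wide from 26 to 54 mm. Seated: the plug is in the mouth, the flange lies on the rim, origin 100 mm above the jar's. It may stand on its plug.
- lid_b: One of three identical interchangeable lift-off lids, 0.15 kg, at first seated on jar b. Origin: centre of the plug's underside. Tapered plug 0 to 10 mm up (94 mm wide below, 105 above), flange 124 mm wide from 10 to 14 mm, black upright knob 28 mm wide from 26 to 54 mm. Seated: the plug is in the mouth, the flange lies on the rim, origin 100 mm above the jar's. It may stand on its plug.
- lid_c: One of three identical interchangeable lift-off lids, 0.15 kg, at first seated on jar c. Origin: centre of the plug's underside. Tapered plug 0 to 10 mm up (94 mm wide below, 105 above), flange 124 mm wide from 10 to 14 mm, black upright knob 28 mm wide from 26 to 54 mm. Seated: the plug is in the mouth, the flange lies on the rim, origin 100 mm above the jar's. It may stand on its plug.
- pan_rest (a point): Centre of the top of the balance's unloaded round steel pan (120 mm wide), 62 mm above the worktop; fixed in the housing, does not sink with the pan. The fixed white housing below is 130 x 130 mm, 34 mm high.
- pan (a joint): How far the pan has sunk, in m: 0 unloaded, rising as it is pressed down, stop at 0.020. Spring: 490 N/m after a dead load of 0.5 N; it reads 0.005 with the bottle alone resting on it.
- pad: Flat round black rubber pad, fixed on the worktop, 110 mm wide, 4 mm thick, with room round it to put a lid down (on its plug). Origin: centre of its underside, z up.

How it is judged:
By the outcome, as a careful person would: the job done as asked, in the order asked, and still so for the second after the job is handed in, with the robot touching nothing.
It also fails if it takes over 72 s, if anything falls off the work surface, if the arm or the gripper's body presses on something with over 40 N, if the wrist force passes 120 N, or if a joint passes its speed limit or range.

## Working session

There is one attempt and no reset: what is moved stays moved. The work goes in short steps, each a Python script; the robot and the scene stay as the last script left them, time stands still between calls to the robot, and variables do not carry over. Pictures are saved under pics/ and viewed, and the job is handed in when it is done.

```bash
ls; mkdir -p pics; python3 - <<'E'
from bench import bot, imaging
import cv2
for n in ("scene","top","wrist"):
    im=imaging.capture(n); cv2.imwrite(f"pics/{n}0.png",im)
    m=imaging.camera_model(n); print(n,m)
print(bot.get_state())
E
```

```text
pics
scene {'K': array([[362.08233338,   0.        , 327.9283446 ],
       [  0.        , 362.08233338, 197.0601562 ],
       [  0.        ,   0.        ,   1.        ]]), 'position': array([-105.74906199, -425.80965797,  911.58785152]), 'rotation': array([ 0.70480613,  0.00419182, -0.9027192 ])}
top {'K': array([[394.55517077,   0.        , 319.38062499],
       [  0.        , 394.55517077, 199.08159648],
       [  0.        ,   0.        ,   1.        ]]), 'position': array([ 276.91522953,   20.97041987, 1306.79068933]), 'rotation': array([ 0.13363061,  0.01570966, -1.59496287])}
wrist {'K': array([[309.70691629,   0.        , 314.66915283],
       [  0.        , 309.70691629, 205.14265506],
       [  0.        ,   0.        ,   1.        ]]), 'position': array([120.38128022, 540.90100435, 373.32753454]), 'rotation': array([-2.75372938e-01,  1.18011990e-03,  1.22783389e+00])}
{'t': 0.15, 'qpos': array([ 1.09281509e+00,  3.26795844e-01, -1.93345044e-01,  1.05200678e+00,
        1.75116476e-05,  1.43657958e+00]), 'joint_velocities': array([-0.00243687, -0.00025795,  0.00434519, -0.00114635,  0.00048382,
        0.00046602]), 'effort': array([ 8.89289859e-04, -4.43703318e+01,  2.62664580e+01,  1.04442189e-02,
       -1.24068756e-04,  4.12439789e-06]), 'tcp_pos': array([185.15683318, 517.42863816, 230.67309316]), 'orientation': array([-3.14025581e+00, -1.98183145e-04,  2.79782802e+00]), 'contact_force': array([-0.54335352, -0.53812969,  0.55711827]), 'wrist_torque': array([-0.07484621, -0.03103326,  0.02314195]), 'opening': 1.00019825163002}
```

View pics/scene0.png

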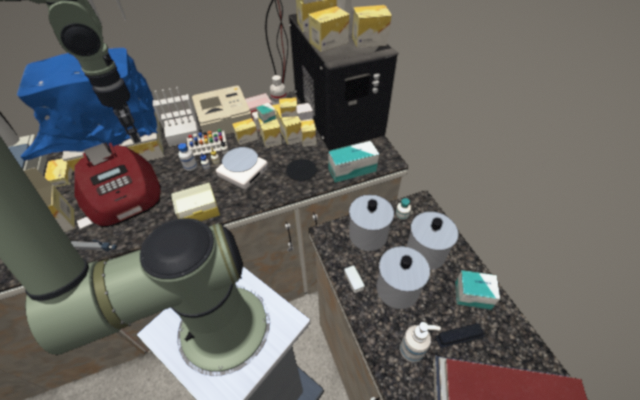

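View pics/top0.png

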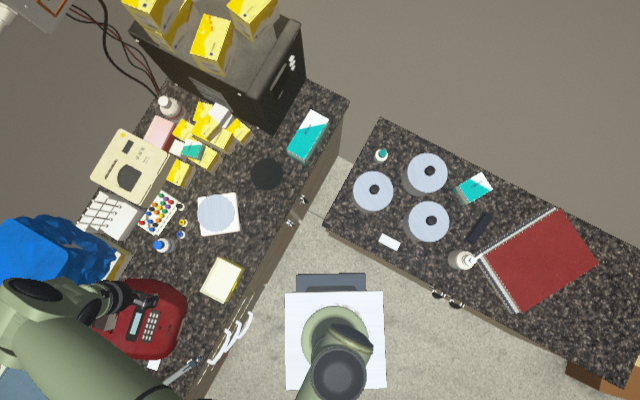

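View pics/wrist0.png

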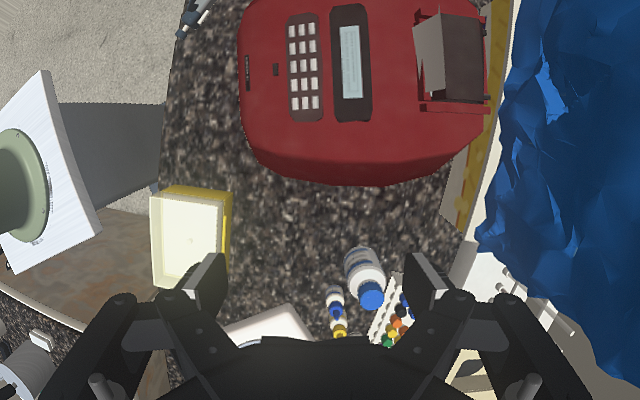

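The scene view shows three knobbed jars on the right counter. In the top view the jars are at about (374,190), (427,172) and (428,221), the pan at (217,213) and the pad at (267,174). The wrist view shows only clutter. I'll measure these next.

```bash
cat > h.py <<'E'
import numpy as np, cv2
from scipy.spatial.transform import Rotation as Rn
from bench import bot, imaging, solve_ik
def ray(name,u,v,m=None):
    m=m or imaging.camera_model(name); K=m["K"]
    a=(u-K[0,2])/K[0,0]; b=(v-K[1,2])/K[1,1]
    if name=="wrist":
        r=np.hypot(a,b); s=np.sin(r)/r if r>1e-9 else 1; p=np.array([a*s,b*s,np.cos(r)])
    else: p=np.array([a,b,1.])
    d=np.array([p[0],-p[1],-p[2]])
    return np.array(m["position"]),Rn.from_euler("xyz",m["rotation"]).as_matrix()@d
def onz(name,u,v,z,m=None):
    o,d=ray(name,u,v,m); return o+d*(z-o[2])/d[2]
def pix(name,P,m=None):
    m=m or imaging.camera_model(name); K=m["K"]
    c=Rn.from_euler("xyz",m["rotation"]).as_matrix().T@(np.array(P,float)-m["position"])
    p=np.array([c[0],-c[1],-c[2]])
    if name=="wrist":
        t=np.arctan2(np.hypot(p[0],p[1]),p[2]); q=p[:2]/np.hypot(p[0],p[1])*t
    else: q=p[:2]/p[2]
    return q*K[0,0]+K[:2,2]
E
python3 - <<'E'
from h import *
im=cv2.imread("pics/top0.png"); g=cv2.cvtColor(im,cv2.COLOR_BGR2GRAY)
hsv=cv2.cvtColor(im,cv2.COLOR_BGR2HSV)
# bluish-gray flange/pan
print(hsv[190,362],hsv[215,215],hsv[172,412],hsv[236,215],hsv[175,267],hsv[120,340])
m=((hsv[...,0]>95)&(hsv[...,0]<125)&(hsv[...,1]>25)&(hsv[...,1]<90)&(hsv[...,2]>120)).astype(np.uint8)*255
cs,_=cv2.findContours(m,cv2.RETR_EXTERNAL,cv2.CHAIN_APPROX_NONE)
for c in cs:
    if cv2.contourArea(c)<700: continue
    e=cv2.fitEllipse(cv2.convexHull(c)); (u,v),ax,_=e
    z=62 if u<300 else 114
    print("ell",np.round(e[0],1),np.round(ax,1),onz("top",u,v,z).round(1), "diam", np.round(np.array(ax)/394.55*(1306-z),0))
for (u,v) in [(374,190),(427,172),(428,221)]:
    sub=(g[v-14:v+15,u-14:u+15]<60).astype(np.uint8)
    cs,_=cv2.findContours(sub*255,cv2.RETR_EXTERNAL,cv2.CHAIN_APPROX_NONE)
    c=max(cs,key=cv2.contourArea);(x,y),r=cv2.minEnclosingCircle(c)
    print("knob",x+u-14,y+v-14,r,onz("top",x+u-14,y+v-14,154).round(1))
sub=(g[150:200,240:295]<38).astype(np.uint8)*255
sub=cv2.morphologyEx(sub,cv2.MORPH_OPEN,np.ones((5,5)))
cs,_=cv2.findContours(sub,cv2.RETR_EXTERNAL,cv2.CHAIN_APPROX_NONE);c=max(cs,key=cv2.contourArea)
e=cv2.fitEllipse(cv2.convexHull(c));print("pad",e,onz("top",e[0][0]+240,e[0][1]+150,4))
# scene knobs
im2=cv2.imread("pics/scene0.png"); g2=cv2.cvtColor(im2,cv2.COLOR_BGR2GRAY)
for (u,v) in [(372,205),(437,224),(406,262)]:
    sub=(g2[v-12:v+13,u-12:u+13]<60).astype(np.uint8)*255
    cs,_=cv2.findContours(sub,cv2.RETR_EXTERNAL,cv2.CHAIN_APPROX_NONE)
    c=max(cs,key=cv2.contourArea);(x,y),r=cv2.minEnclosingCircle(c)
    print("sc",x+u-12,y+v-12,r,onz("scene",x+u-12,y+v-12,140).round(1))
cv2.imwrite("pics/crop1.png",cv2.resize(im[130:260,180:480],None,fx=2.6,fy=2.6,interpolation=cv2.INTER_CUBIC))
E
```

```text
[106  29 227] [104  25 230] [107  31 222] [ 16  50 118] [100  14  55] [21 38 87]
ell [ 29.6 417.6] [ 46.8 110.9] [-192.8  920.2   62. ] diam [147. 350.]
ell [330.9 282.8] [ 16.9 139. ] [186.6   7.8 114. ] diam [ 51. 420.]
ell [428.6 221. ] [39.9 41.2] [ 362.5 -291.9  114. ] diam [120. 124.]
ell [372.9 190.4] [39.2 40. ] [ 460.  -128.2  114. ] diam [119. 121.]
ell [427.2 172.2] [38.6 40.1] [ 512.2 -296.5  114. ] diam [117. 121.]
knob 372.5 190.0 3.3542017936706543 [ 455.2 -122.1  154. ]
knob 429.0 170.0 4.472236156463623 [ 510.7 -291.7  154. ]
knob 428.0 220.0 3.1623775959014893 [ 362.5 -279.7  154. ]Traceback (most recent call last):
  File "<stdin>", line 20, in <module>
ValueError: max() iterable argument is empty
```

```bash
python3 - <<'E'
from h import *
im=cv2.imread("pics/top0.png"); g=cv2.cvtColor(im,cv2.COLOR_BGR2GRAY)
hsv=cv2.cvtColor(im,cv2.COLOR_BGR2HSV)
cv2.imwrite("pics/crop1.png",cv2.resize(im[130:260,180:480],None,fx=2.6,fy=2.6,interpolation=cv2.INTER_CUBIC))
m=((hsv[...,0]>95)&(hsv[...,0]<125)&(hsv[...,1]>14)&(hsv[...,1]<90)&(hsv[...,2]>120)).astype(np.uint8)*255
m=m[185:240,190:245]; m=cv2.morphologyEx(m,cv2.MORPH_OPEN,np.ones((3,3)))
cs,_=cv2.findContours(m,cv2.RETR_EXTERNAL,cv2.CHAIN_APPROX_NONE);c=max(cs,key=cv2.contourArea)
e=cv2.fitEllipse(cv2.convexHull(c));u,v=e[0][0]+190,e[0][1]+185
print("pan",u,v,e[1],onz("top",u,v,62).round(1),"exp px",120*394/1245)
for (u,v) in [(374,190),(428,172),(428,221)]:
    sub=(g[v-14:v+15,u-14:u+15]<90).astype(np.uint8)*255
    cs,_=cv2.findContours(sub,cv2.RETR_EXTERNAL,cv2.CHAIN_APPROX_NONE)
    c=max(cs,key=cv2.contourArea);x,y,w,h=cv2.boundingRect(c)
    x,y=x+(w-1)/2,y+(h-1)/2
    print("knob",x+u-14,y+v-14,w,h,onz("top",x+u-14,y+v-14,140).round(1))
b=cv2.GaussianBlur(g[145:205,237:297],(5,5),0)
print(b[30,::4])
sub=(b<60).astype(np.uint8)*255
sub=cv2.morphologyEx(sub,cv2.MORPH_OPEN,cv2.getStructuringElement(cv2.MORPH_ELLIPSE,(15,15)))
cs,_=cv2.findContours(sub,cv2.RETR_EXTERNAL,cv2.CHAIN_APPROX_NONE);c=max(cs,key=cv2.contourArea)
e=cv2.fitEllipse(cv2.convexHull(c));print("pad",e,onz("top",e[0][0]+237,e[0][1]+145,4))
im2=cv2.imread("pics/scene0.png"); g2=cv2.cvtColor(im2,cv2.COLOR_BGR2GRAY)
for (u,v) in [(372,205),(437,224),(406,262)]:
    sub=(g2[v-12:v+13,u-12:u+13]<70).astype(np.uint8)*255
    cs,_=cv2.findContours(sub,cv2.RETR_EXTERNAL,cv2.CHAIN_APPROX_NONE)
    c=max(cs,key=cv2.contourArea);x,y,w,h=cv2.boundingRect(c);x,y=x+(w-1)/2,y+(h-1)/2
    print("sc",x+u-12,y+v-12,w,h,onz("scene",x+u-12,y+v-12,140).round(1))
E
```

```text
pan 215.2146282196045 212.53046989440918 (36.169063568115234, 37.113773345947266) [410.2 368.9  62. ] exp px 37.975903614457835
knob 374.0 189.0 9 9 [ 460.3 -128.4  140. ]
knob 429.5 170.5 10 10 [ 512.  -296.9  140. ]
knob 430.5 220.0 10 9 [ 363.3 -290.7  140. ]
[ 85  98 101  84  56  55  56  54  54  54  53  58  87  75 102]
pad ((29.880769729614258, 28.770917892456055), (29.2335205078125, 30.526962280273438), 68.17138671875) [543.15643073 211.91193021   4.        ]
sc 372.0 205.5 9 12 [ 458.1 -130.7  140. ]
sc 436.5 223.5 10 12 [ 511.9 -298.1  140. ]
sc 406.0 262.0 11 13 [ 361.9 -293.8  140. ]
```

View pics/crop1.png

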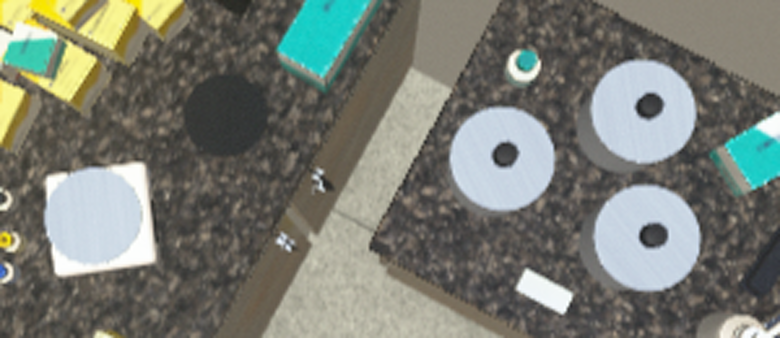

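Top and scene views agree to about 2 mm: jars at (460,-129), (512,-297) and (362,-292), pan at (410,369), pad at (543,212). I'll check the IK next.

```bash
cat >> h.py <<'E'
J={1:(460,-129),2:(512,-297),3:(362.5,-292)}
PAN=(410,369); PAD=(543,212)
pi=np.pi
def ori(xy,off=0): 
    y=np.arctan2(xy[1],xy[0])+1.705+off   # keeps q6 near its start value
    return [pi,0,(y+pi)%(2*pi)-pi]
def st(msg=""):
    s=bot.get_state(); print(msg,"t",round(s["t"],2),"tcp",s["tcp_pos"].round(1),"F",s["contact_force"].round(1),"op",round(s["opening"],3)); return s
E
python3 - <<'E'
from h import *
for off in (0,-1.4,1.4):
  for n,xy in {**J,"pan":PAN,"pad":PAD}.items():
    for z in (30,120,230):
        q=solve_ik([*xy,z],ori(xy,off)); print(off,n,z,None if q is None else np.round(q,2))
for (u,v) in [(270,130),(308,135),(325,115),(290,155),(380,155),(350,155),(325,225)]: print(u,v,onz("top",u,v,0).round(0))
st()
E
```

```text
0 1 30 [-0.43  0.44 -0.63  0.5   0.    1.28]
0 1 120 [-0.43  0.31 -0.54  0.73  0.    1.28]
0 1 230 [-0.43  0.19 -0.37  1.    0.    1.28]
0 2 30 [-0.65  0.6  -0.32  0.65  0.    1.31]
0 2 120 [-0.65  0.49 -0.24  0.84  0.    1.31]
0 2 230 [-0.65  0.4  -0.08  1.09  0.    1.31]
0 3 30 [-0.84  0.43 -0.66  0.49  0.    1.28]
0 3 120 [-0.84  0.29 -0.57  0.72  0.    1.28]
0 3 230 [-0.84  0.17 -0.4   1.    0.    1.28]
0 pan 30 [ 0.6   0.54 -0.43  0.59  0.    1.3 ]
0 pan 120 [ 0.6   0.43 -0.35  0.8   0.    1.3 ]
0 pan 230 [ 0.6   0.33 -0.19  1.05  0.    1.3 ]
0 pad 30 [ 0.25  0.59 -0.35  0.64  0.    1.31]
0 pad 120 [ 0.25  0.48 -0.26  0.83  0.    1.31]
0 pad 230 [ 0.25  0.39 -0.11  1.08  0.    1.31]
-1.4 1 30 [-0.43  0.44 -0.63  0.5   0.    2.68]
-1.4 1 120 [-0.43  0.31 -0.54  0.73  0.    2.68]
-1.4 1 230 [-0.43  0.19 -0.37  1.    0.    2.68]
-1.4 2 30 [-0.65  0.6  -0.32  0.65  0.    2.71]
-1.4 2 120 [-0.65  0.49 -0.24  0.84  0.    2.71]
-1.4 2 230 [-0.65  0.4  -0.08  1.09  0.    2.71]
-1.4 3 30 [-0.84  0.43 -0.66  0.49  0.    2.68]
-1.4 3 120 [-0.84  0.29 -0.57  0.72  0.    2.68]
-1.4 3 230 [-0
[... 601 characters left out ...]
0.08  1.09  0.   -0.09]
1.4 3 30 [-0.84  0.43 -0.66  0.49  0.   -0.12]
1.4 3 120 [-0.84  0.29 -0.57  0.72  0.   -0.12]
1.4 3 230 [-0.84  0.17 -0.4   1.    0.   -0.12]
1.4 pan 30 [ 0.6   0.54 -0.43  0.59  0.   -0.1 ]
1.4 pan 120 [ 0.6   0.43 -0.35  0.8   0.   -0.1 ]
1.4 pan 230 [ 0.6   0.33 -0.19  1.05  0.   -0.1 ]
1.4 pad 30 [ 0.25  0.59 -0.35  0.64  0.   -0.09]
1.4 pad 120 [ 0.25  0.48 -0.26  0.83  0.   -0.09]
1.4 pad 230 [ 0.25  0.39 -0.11  1.08  0.   -0.09]
270 130 [697. 201.   0.]
308 135 [675.  71.   0.]
325 115 [744.  11.   0.]
290 155 [607. 133.   0.]
380 155 [ 598. -172.    0.]
350 155 [601. -70.   0.]
325 225 [366.  21.   0.]
 t 0.15 tcp [185.2 517.4 230.7] F [-0.5 -0.5  0.6] op 1.0
```

```bash
python3 - <<'E'
from h import *
bot.move_ptp([*J[1],215],ori(J[1])); st("above1")
im=imaging.capture("wrist"); m=imaging.camera_model("wrist"); cv2.imwrite("pics/w1.png",im)
for n in J: print(n,pix("wrist",[*J[n],154],m).round(0))
E
```

```text
above1 t 2.64 tcp [ 460.2 -128.4  215. ] F [-0.2  0.2  0.2] op 1.0
1 [314. 222.]
2 [392. 378.]
3 [239. 388.]
```

View pics/w1.png

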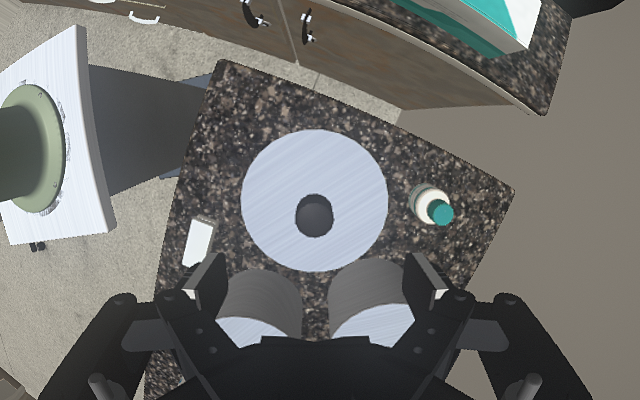

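The wrist view shows the knob top at about (314,220), against a prediction of (314,222), so the position is confirmed. Next I'll grasp and lift.

```bash
python3 - <<'E'
from h import *
bot.movel([*J[1],119],max_speed=120); st("down")
bot.grip(0.0,50); st("grip")
bot.movel([*J[1],200],max_speed=100); st("lift")
im=imaging.capture("top"); cv2.imwrite("pics/t1.png",im)
E
```

```text
down t 3.64 tcp [ 460.5 -129.2  119.5] F [0.5 0.4 0.8] op 1.0
grip t 4.21 tcp [ 460.2 -129.1  119.4] F [-1.9 -0.1  4.1] op 0.312
lift t 5.17 tcp [ 459.5 -128.8  199.4] F [-0.1  0.1 -2.1] op 0.317
```

View pics/t1.png

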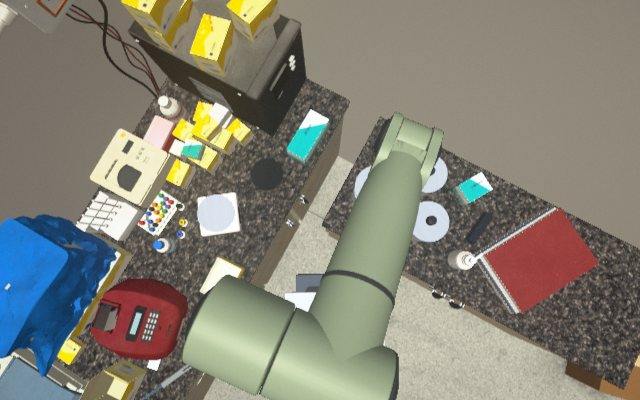

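```bash
python3 - <<'E'
from h import *
P=(470,60)
bot.move_ptp([*P,200],ori(P)); st("side")
im=imaging.capture("top"); m=imaging.camera_model("wrist"); w=imaging.capture("wrist")
c=cv2.resize(im[130:280,290:490],None,fx=3,fy=3,interpolation=cv2.INTER_CUBIC)
cv2.imwrite("pics/t2.png",c);cv2.imwrite("pics/w2.png",w)
E
```

```text
side t 6.0 tcp [470.   59.4 199.8] F [ 0.2 -0.2 -1.7] op 0.314
```

View pics/t2.png

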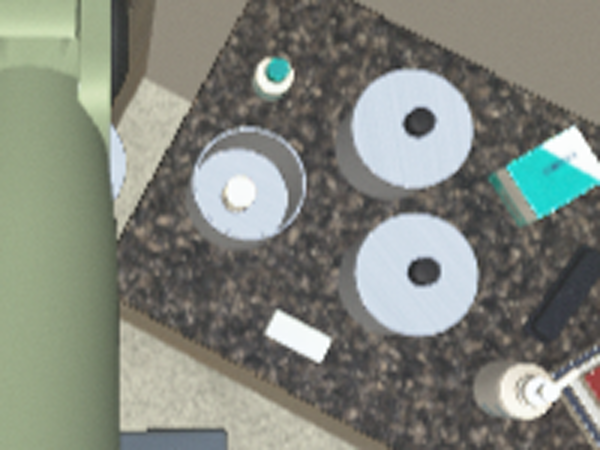

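View pics/w2.png

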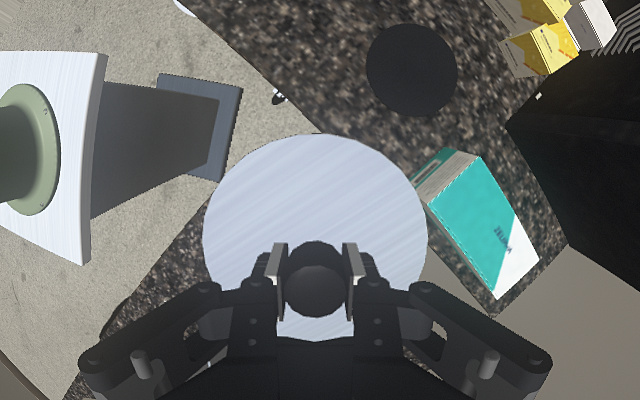

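```bash
python3 - <<'E'
from h import *
for z in (4,54,62,92,110): print(z,pix("top",[460,-129,z]).round(1),pix("scene",[460,-129,z]).round(1))
s=imaging.capture("scene"); t=imaging.capture("top")
a=cv2.resize(t[165:215,345:400],None,fx=7,fy=7,interpolation=cv2.INTER_CUBIC)
b=cv2.resize(s[195:260,335:410],None,fx=5.3,fy=5.3,interpolation=cv2.INTER_CUBIC)
h=min(len(a),len(b)); cv2.imwrite("pics/z1.png",np.hstack([a[:h],b[:h]]))
E
```

```text
4 [369.2 195.6] [367.9 233.1]
54 [370.9 193.3] [369.3 223.3]
62 [371.2 193. ] [369.5 221.7]
92 [372.3 191.5] [370.4 215.4]
110 [373.  190.6] [370.9 211.5]
```

View pics/z1.png

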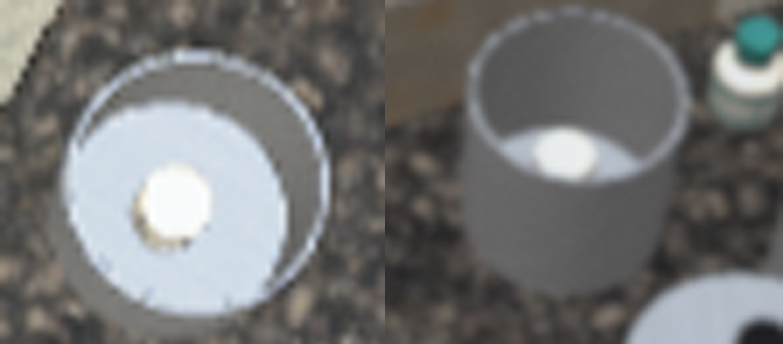

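In the top view the white disc is centred at about (370,194), and in the scene view at about (369,223). The two rays cross near z≈54 mm and the width is about 34 mm, so this is the short pot. I'll reseat the lid and go to jar 2.

```bash
cat >> h.py <<'E'
def reseat(xy,z=119.5):
    bot.move_ptp([*xy,200],ori(xy)); bot.movel([*xy,138],max_speed=120)
    r=bot.movel([*xy,z],max_speed=40,threshold=15); st(f"seat {r}")
    bot.grip(1.0); st("open"); bot.movel([*xy,200],max_speed=150)
def takelid(xy):
    bot.move_ptp([*xy,200],ori(xy)); bot.movel([*xy,119],max_speed=120)
    bot.grip(0.0,50); st("grip"); bot.movel([*xy,200],max_speed=120)
E
python3 - <<'E'
from h import *
reseat(J[1])
takelid(J[2])
P=(500,-90)   # swing aside
bot.move_ptp([*P,215],ori(P)); st("side")
s=imaging.capture("scene"); t=imaging.capture("top")
cv2.imwrite("pics/t3.png",np.vstack([t[110:290,290:490],s[150:330,300:500]]).repeat(2,0).repeat(2,1)[:600] if 0 else cv2.resize(np.hstack([t[110:290,290:490],s[170:350,300:500]]),None,fx=2,fy=2,interpolation=cv2.INTER_CUBIC))
E
```

```text
seat True t 8.15 tcp [ 459.7 -128.9  119.4] F [-0.   0.5  4.7] op 0.312
open t 8.75 tcp [ 459.2 -128.6  118.9] F [ 0.7 -0.9 -0.1] op 1.002
grip t 11.57 tcp [ 512.1 -297.2  119.5] F [-1.2  0.1  3.8] op 0.313
side t 13.23 tcp [500.5 -90.9 214.9] F [ 0.2 -0.9 -1.9] op 0.313
```

View pics/t3.png

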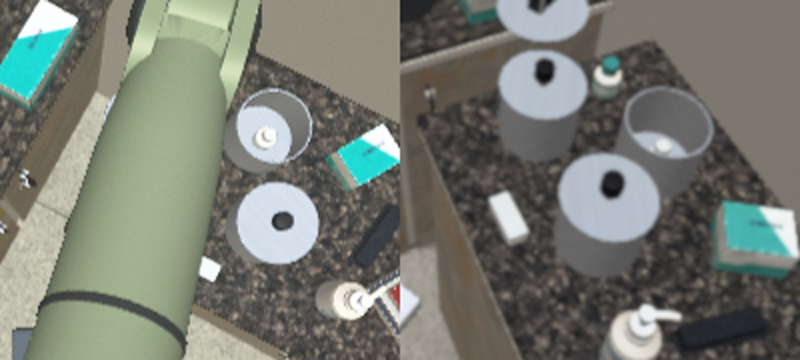

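```bash
python3 - <<'E'
from h import *
for z in (4,54,62,92): print(z,pix("top",[512,-297,z]).round(1),pix("scene",[512,-297,z]).round(1))
im=cv2.imread("pics/t3.png"); 
cv2.imwrite("pics/z2.png",np.hstack([cv2.resize(im[80:180,210:330],None,fx=3,fy=3),cv2.resize(im[80:180,610:730],None,fx=3,fy=3)]))
E
```

```text
4 [418.9 178.8] [425.7 250.9]
54 [422.6 176. ] [429.3 241.4]
62 [423.2 175.5] [429.9 239.8]
92 [425.5 173.7] [432.2 233.7]
```

View pics/z2.png

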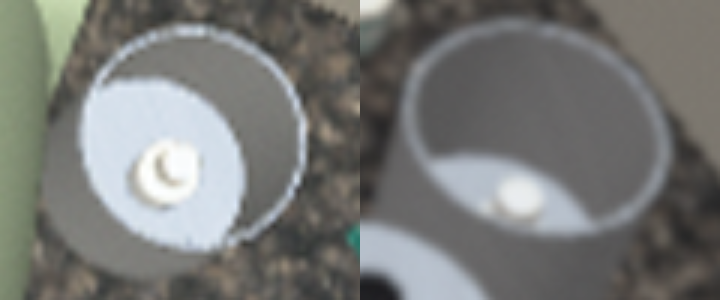

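Triangulating the cap gives z≈58 with a width near 20 mm, so this is the vial. The bottle should be in jar 3. I'll reseat this lid, take lid 3 to the pad, then look in jar 3.

```bash
python3 - <<'E'
from h import *
reseat(J[2])
takelid(J[3])
bot.move_ptp([*PAD,200],ori(PAD)); st("at pad")
s=imaging.capture("scene"); t=imaging.capture("top")
cv2.imwrite("pics/t4raw.png",t);cv2.imwrite("pics/s4raw.png",s)
cv2.imwrite("pics/t4.png",cv2.resize(np.hstack([t[140:260,340:460],s[200:320,360:480]]),None,fx=3.3,fy=3.3,interpolation=cv2.INTER_CUBIC))
for z in (4,54,92,110): print(z,pix("top",[*J[3],z]).round(1),pix("scene",[*J[3],z]).round(1))
E
```

```text
seat True t 15.33 tcp [ 511.8 -296.9  119.5] F [-0.2  0.7  3.9] op 0.312
open t 15.93 tcp [ 511.2 -296.3  118.6] F [-1.4 -0.6 -0.9] op 0.999
grip t 18.67 tcp [ 362.6 -292.2  119.5] F [-1.5  0.4  5. ] op 0.32
at pad t 21.43 tcp [543.3 211.  200. ] F [ 0.8 -0.4 -2. ] op 0.313
4 [420.  223.6] [397.5 287.1]
54 [423.8 222.4] [400.2 278.3]
92 [426.8 221.5] [402.5 271.2]
110 [428.3 221.1] [403.6 267.6]
```

View pics/t4.png

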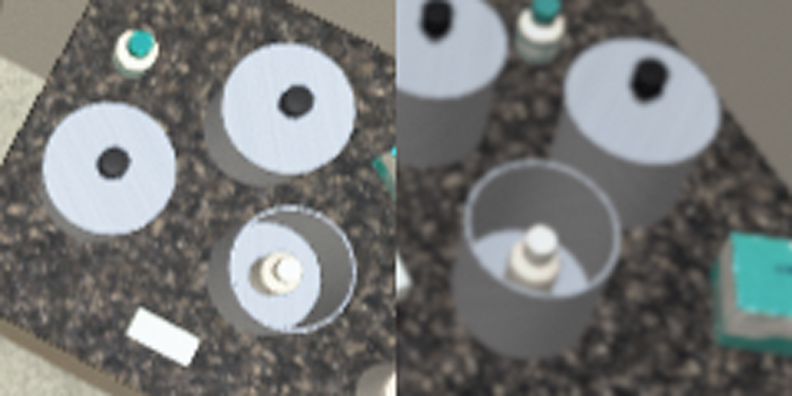

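The tall bottle is in jar 3: its cap sits at top pixel (427,221.5) and scene pixel (404,271.5), which matches z=92. Lids 1 and 2 look seated. Next I'll set the lid on the pad and look into jar 3 from above.

```bash
python3 - <<'E'
from h import *
bot.movel([*PAD,40],max_speed=150)
r=bot.movel([*PAD,22.5],max_speed=35,threshold=6); st(f"lid on pad {r}")
bot.grip(1.0); st("open"); bot.movel([*PAD,200],max_speed=200)
bot.move_ptp([*J[3],200],ori(J[3])); st("above3")
m=imaging.camera_model("wrist"); w=imaging.capture("wrist"); cv2.imwrite("pics/w5.png",w)
import json; json.dump({k:np.array(v).tolist() for k,v in m.items()},open("w5.json","w"))
print(pix("wrist",[*J[3],92],m),pix("wrist",[*J[3],110],m))
for z in (92,):
    print(onz("top",427,221.5,z),onz("scene",404.2,271.5,z))
E
```

```text
lid on pad True t 23.23 tcp [542.8 212.   23.5] F [ 0.  -0.5  6. ] op 0.31
open t 23.82 tcp [542.  211.8  22.9] F [ 0.3 -0.2  0.3] op 0.995
above3 t 26.79 tcp [ 363.  -291.6  200. ] F [-0.4  0.3 -0.2] op 1.0
[314.35258345 203.85372715] [314.33495562 209.99587138]
[ 362.5436775  -292.56276622   92.        ] [ 364.36011985 -295.96210073   92.        ]
```

View pics/w5.png

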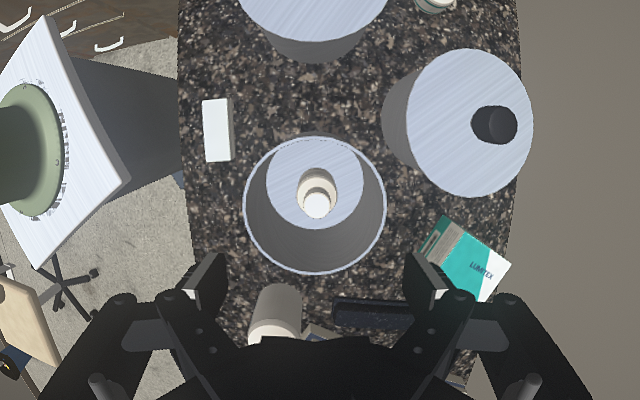

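```bash
python3 - <<'E'
from h import *
import json
m={k:np.array(v) for k,v in json.load(open("w5.json")).items()}
w=cv2.imread("pics/w5.png"); g=w[185:225,290:345].min(2)
mm=(g>238).astype(np.uint8)*255
cs,_=cv2.findContours(mm,cv2.RETR_EXTERNAL,cv2.CHAIN_APPROX_NONE);c=max(cs,key=cv2.contourArea)
(x,y),r=cv2.minEnclosingCircle(c);M=cv2.moments(c);print(x+290,y+185,r,M['m10']/M['m00']+290,M['m01']/M['m00']+185)
print("cap",onz("wrist",x+290,y+185,92,m), "nominal px radius",12.5/190*309)
h=cv2.cvtColor(w,cv2.COLOR_BGR2HSV)
cv2.imwrite("pics/z5.png",cv2.resize(w[175:225,285:350],None,fx=8,fy=8,interpolation=cv2.INTER_NEAREST))
# rim centre
print("rim", onz("wrist",(244+386)/2,205,110,m))
E
```

```text
317.0 211.0 10.198139190673828 316.7083333333333 215.33333333333334
cap [ 361.18280419 -298.52560125   92.        ] nominal px radius 20.32894736842105
rim [ 365.04388342 -288.78205104  110.        ]
```

View pics/z5.png

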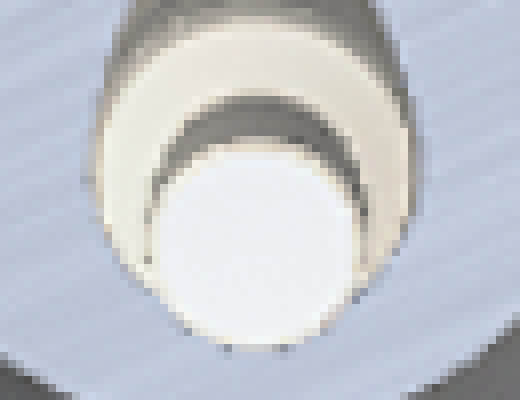

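```bash
python3 - <<'E'
from h import *
import json
m={k:np.array(v) for k,v in json.load(open("w5.json")).items()}
print("cap@92",onz("wrist",317.2,205.4,92,m)); print(m['position'])
R=[ray("wrist",317.2,205.4,m),ray("top",427,221.5),ray("scene",404.2,271.5)]
for idx in ([0,1],[0,2],[1,2],[0,1,2]):
    A=np.zeros((3,3));b=np.zeros(3)
    for i in idx:
        o,d=R[i]; d=d/np.linalg.norm(d); Q=np.eye(3)-np.outer(d,d); A+=Q;b+=Q@o
    print(idx,np.linalg.solve(A,b).round(1))
t=cv2.imread("pics/t4raw.png"); cv2.imwrite("pics/z6.png",cv2.resize(t[195:245,400:455],None,fx=9,fy=9,interpolation=cv2.INTER_NEAREST))
E
```

```text
cap@92 [ 363.85546884 -294.39120446   92.        ]
[ 398.561959   -232.49390215  342.62688813]
[0, 1] [ 363.  -295.2   85.2]
[0, 2] [ 364.2 -295.2   91.5]
[1, 2] [ 363.8 -294.4   90.5]
[0, 1, 2] [ 363.7 -294.5   90.8]
```

View pics/z6.png

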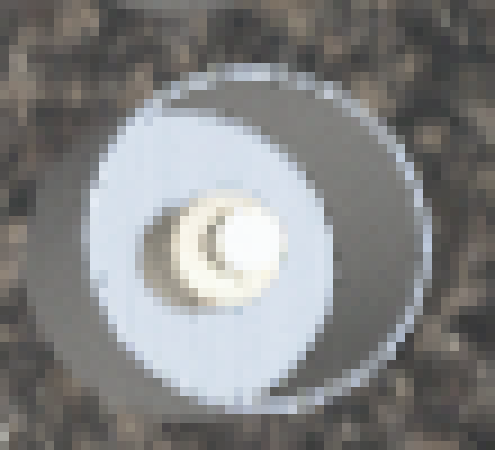

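Rays from the three views agree on the cap at (363.6,-294.3), z≈91. I'll grasp it with the fingers partly open.

```bash
cat >> h.py <<'E'
B=(363.6,-294.3)
E
python3 - <<'E'
from h import *
bot.grip(0.5)
bot.movel([*B,115],max_speed=150)
r=bot.movel([*B,73],max_speed=60,threshold=8); st(f"at cap {r}")
bot.grip(0.0,80); st("grip")
bot.movel([*B,90],max_speed=50); st("lifted 17")
w=imaging.capture("wrist"); cv2.imwrite("pics/w7.png",w)
E
```

```text
at cap False t 28.9 tcp [ 363.7 -294.4   73.1] F [-0.2 -0.2 -0.1] op 0.501
grip t 29.22 tcp [ 363.7 -294.6   74.2] F [-2.6  1.8  9.5] op 0.253
lifted 17 t 29.71 tcp [ 363.8 -294.5   90.2] F [ 0.6  0.1 -3.3] op 0.256
```

View pics/w7.png

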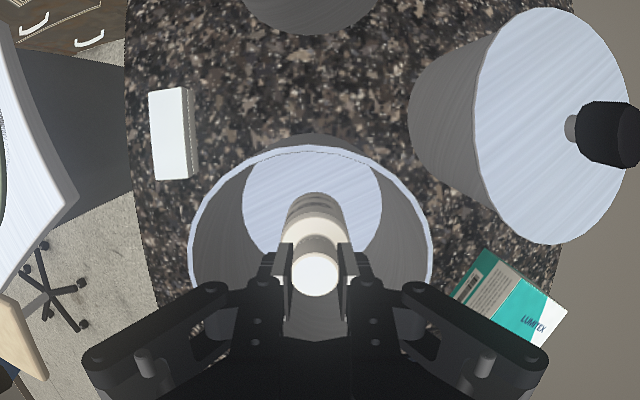

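The bottle is held by its cap, with -3.3 N added load (about 300 g). I'll carry it to the pan.

```bash
python3 - <<'E'
from h import *
bot.movel([*B,250],max_speed=180)
bot.move_ptp([*PAN,220],ori(PAN)); 
bot.movel([*PAN,146],max_speed=100); bot.dwell(0.3); st("pan above")
t=imaging.capture("scene"); cv2.imwrite("pics/s8.png",cv2.resize(t[100:220,170:310],None,fx=4,fy=4,interpolation=cv2.INTER_CUBIC))
w=imaging.capture("wrist"); cv2.imwrite("pics/w8.png",w)
E
```

```text
pan above t 34.36 tcp [410.3 369.2 146.5] F [-0.2  0.5 -3.1] op 0.254
```

View pics/s8.png

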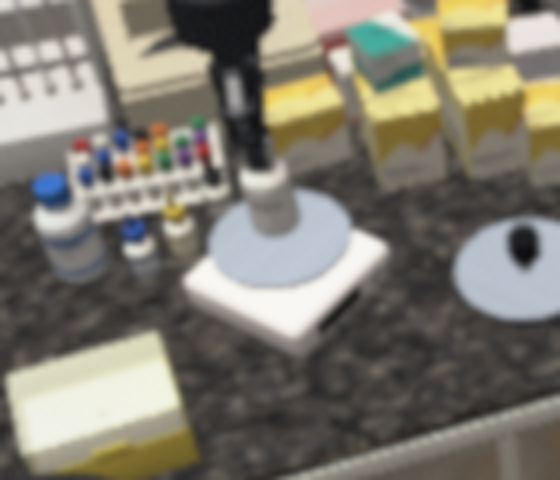

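View pics/w8.png

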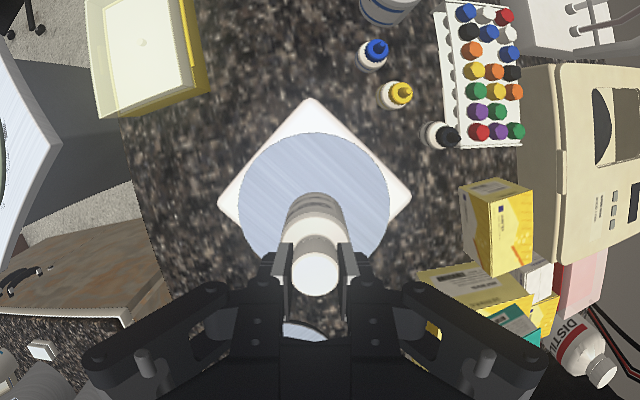

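Both views show the bottle upright above the pan centre, and the scene view shows the lid standing upright on the pad. I'll lower it gently.

```bash
python3 - <<'E'
from h import *
bot.movel([*PAN,136],max_speed=30)
st("136")
r=bot.movel([*PAN,127.5],max_speed=10,threshold=1.8); st(f"low {r}")
bot.dwell(0.3); st("settled")
E
```

```text
136 t 34.94 tcp [409.8 368.9 135.7] F [-0.1  0.3 -2.8] op 0.254
low True t 35.62 tcp [410.  369.  128.5] F [ 1.1  1.7 -0.1] op 0.257
settled t 35.92 tcp [409.4 368.6 128. ] F [ 1.6  0.9 -0.3] op 0.253
```

```bash
python3 - <<'E'
from h import *
bot.grip(0.55); st("released")
bot.movel([*PAN,165],max_speed=60); bot.movel([*PAN,215],max_speed=200); st("up")
t=imaging.capture("scene"); w=imaging.capture("wrist")
cv2.imwrite("pics/s9.png",cv2.resize(t[100:220,170:310],None,fx=4,fy=4,interpolation=cv2.INTER_CUBIC)); cv2.imwrite("pics/w9.png",w)
E
```

```text
released t 36.29 tcp [408.8 368.2 127.8] F [-0.4  0.2 -1. ] op 0.548
up t 37.46 tcp [410.2 369.2 215.3] F [ 0.6 -0.2 -0.6] op 0.554
```

View pics/w9.png

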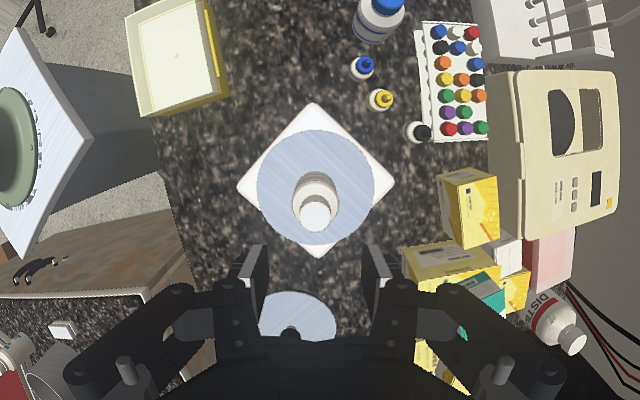

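View pics/s9.png

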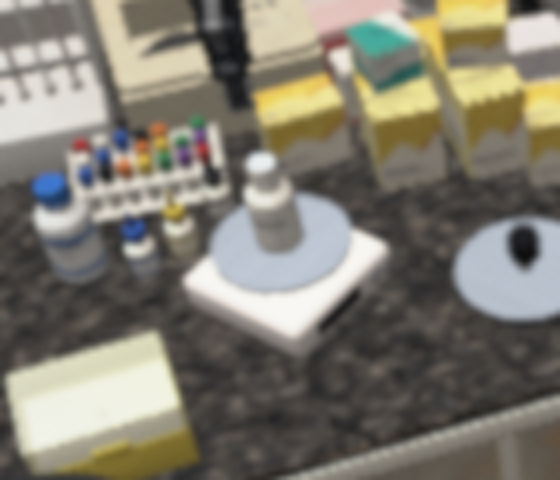

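The bottle stands upright near the pan centre (wrist view about (315,215)). Next I'll fetch the lid and check jar 3's rim position before seating it.

```bash
python3 - <<'E'
from h import *
bot.grip(1.0)
bot.move_ptp([*PAD,150],ori(PAD)); bot.movel([*PAD,23.2],max_speed=120); st("pad")
bot.grip(0.0,50); st("grip"); bot.movel([*PAD,200],max_speed=180); st("lift")
t=imaging.capture("top"); t0=cv2.imread("pics/t4raw.png")
d=cv2.absdiff(t,t0)[140:260,345:460].max(2); print("max diff around jars",d.max(),(d>40).sum())
cv2.imwrite("pics/t10.png",cv2.resize(np.hstack([t[140:260,340:460],t[190:240,190:240].repeat(3,0).repeat(3,1)[:120]]),None,fx=2.9,fy=2.9))
E
```

```text
pad t 40.1 tcp [543.6 212.3  24. ] F [ 1.1 -0.1 -0.2] op 0.997
grip t 40.67 tcp [543.2 212.   23.6] F [-0.4 -1.2  4.6] op 0.315
lift t 41.8 tcp [542.1 211.8 198.7] F [ 0.1  0.2 -1.7] op 0.316
max diff around jars 118 60
```

View pics/t10.png

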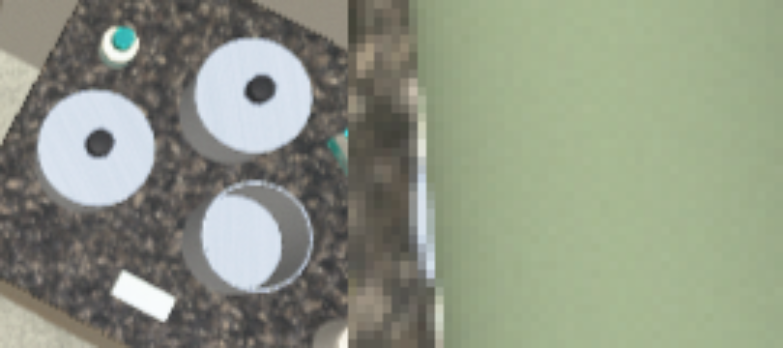

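The picture differs from before only where the bottle was, so jar 3 hasn't moved. I'll seat the lid.

```bash
python3 - <<'E'
from h import *
reseat(J[3],119.3); st("up")
P=(470,60); bot.move_ptp([*P,260],ori(P)); st("parked")
t=imaging.capture("top"); s=imaging.capture("scene"); w=imaging.capture("wrist")
cv2.imwrite("pics/t11.png",t); cv2.imwrite("pics/s11.png",s)
g=lambda a:cv2.resize(a,None,fx=3.3,fy=3.3,interpolation=cv2.INTER_CUBIC)
cv2.imwrite("pics/f11.png",g(np.hstack([t[140:260,340:460],s[190:310,350:470]])))
cv2.imwrite("pics/p11.png",g(np.hstack([t[150:270,160:280],s[100:220,170:290]])))
t0=cv2.imread("pics/top0.png"); 
d=cv2.absdiff(t,t0)[140:260,345:460].max(2); print("diff vs start, jars:",(d>40).sum(),d.max())
E
```

```text
seat True t 44.94 tcp [ 362.4 -291.9  119.6] F [-0.6  0.7  5.7] op 0.312
open t 45.54 tcp [ 361.9 -291.4  119. ] F [-0.4 -0.2  0.3] op 0.998
up t 46.23 tcp [ 362.2 -291.7  199.4] F [ 0.6  0.4 -0.6] op 1.001
parked t 47.62 tcp [469.9  59.2 259.5] F [ 0.3 -0.8  0.2] op 0.996
diff vs start, jars: 1 42
```

View pics/f11.png

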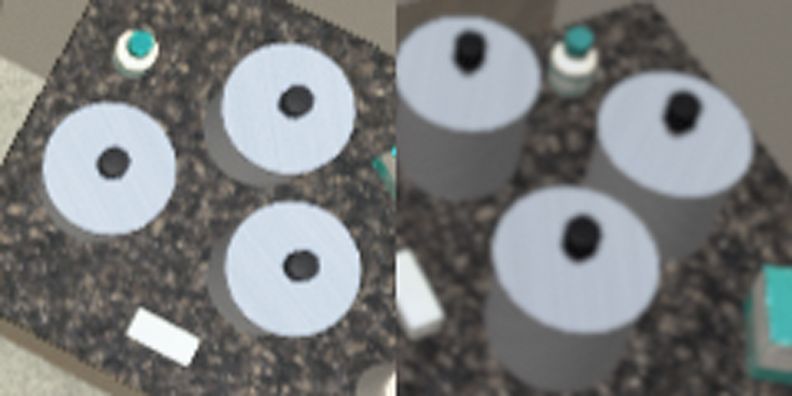

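View pics/p11.png

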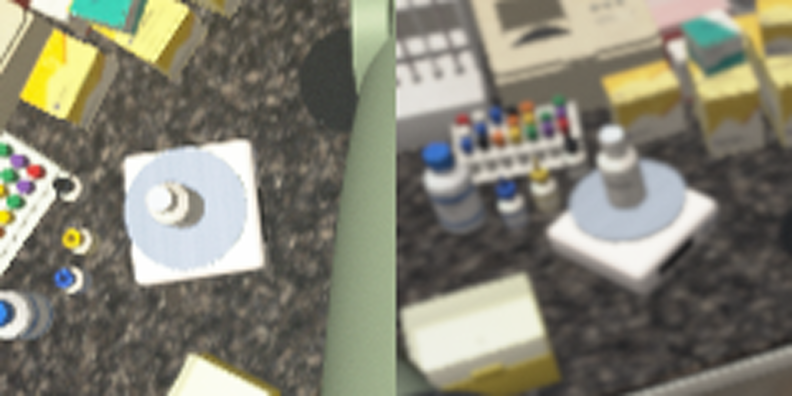

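All three lids lie flat on their jars, and the picture matches the start to within one pixel. The bottle stands on the pan and nothing is touching it.

```bash
python3 -c "
from bench import bot
bot.sign_off(); print(bot.get_state()['t'])"
```

```text
the job is handed in; nothing more can be done
the job is handed in; nothing more can be done
```

The bottle is standing alone on the balance pan, and I handed the job in at about 48 s of the 72 s allowed.

**Search:** The jar at (460,-129) held the pot and the jar at (512,-297) held the vial; I put both lids straight back. The jar at (362,-292) held the bottle, so its lid waited on the pad.

**Placing the bottle:** I lowered the bottle at about 10 mm/s until the pan carried most of its weight. I estimate the pan had sunk about 4–5 mm by then. It then stood upright near the middle of the pan after release.

**Last checks:**
- **Lids:** each one stopped at 119.4–119.6 mm, the height it was picked up from, and lies flat in the top and scene pictures.
- **Jars:** the final top picture of the jar area differed from the first by one pixel, so no jar visibly moved.
- **Forces:** the tool force readings I printed stayed below about 10 N. The highest came when the gripper closed on the bottle cap.
- **Pan travel:** I couldn't read the pan's sinkage directly; the figure comes from arm height and force.
- **Disagreements:** the views differed by about 2–3 mm on the cap position. The cap also looked about 20 mm wide in the wrist view instead of 25 mm, but the gripper stopped as expected for a 25 mm cap.

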